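# Park the gouge on the angled rest, handle up

### The job

The gouge in the front half of the bench (not the knife at the back edge) lies flat, where it can only be taken from above. Park it on the sloping wooden rest, blade down the slope in the trough and handle up the slope on the narrow neck with its front end at the little step, so that the handle end sticks out over the high end and can next be taken from the side. Let go and leave it lying there.

Things in the scene. Friction and masses are not known exactly. Their poses are not given: they have to be found in the camera images.
- gouge_grip (a point): Centre of the gouge's pale wooden handle (104 mm long, 24 wide, 25 high), half-way up. The gouge, 225 mm long, 0.11 kg, starts flat on the bench, this point 12.5 mm up. +y runs along it from blade to handle end, z up, x across. Handle end 52 mm along +y; handle's front end, where the blade starts, 52 mm along -y; centre of mass some 20 mm along -y.
- gouge_tip (a point): Tip of the gouge's straight steel blade, 172 mm along -y from the handle's centre; same axes as gouge_grip. The blade is 120 mm long, 12 mm wide and 8 mm thick; its underside lies 6 mm higher than the handle's underside.
- rest_seat (a point): Where the centre of the handle (half-way up) belongs on the angled rest: 84 mm above the bench, 12.5 mm off the slope, square to it. Axes: z up, y level towards the rest's high end, x across. Below it is a neck 22 mm wide that ends 12 mm further up the slope; the parked handle's last 40 mm hang free. A 4.5 mm step up, which stops the handle's front end, is 53 mm down the slope.
- rest: The angled rest, fixed to the bench: pale wooden wedge on a foot board 206 x 78 x 8 mm; origin under the board's centre, z up, +y level towards the high end. Its top rises at 20 degrees towards +y. Below the step it is 58 mm wide; the blade lies there in an open trough 34 mm wide between cheeks 14 mm high, 72 to 170 mm down the slope from rest_seat. Fingers can pass either side of the neck.
Things that resemble listed ones, but are neither listed nor needed, are in the scene too. There is more than one size of the part that bears gouge_grip; the job needs the larger.

How it is judged:
At the end, for the whole second after the job is handed in: The gouge lies at rest on the angled rest, right way up, with its handle centre within 20 mm of its place, in line with the rest within 10 degrees and with the handle pointing up the slope at 20 degrees, give or take 10 (distance between gouge_grip and rest_seat below 0.02 m and angle between the x axis of gouge_grip and the x axis of rest_seat, either way round below 0.175 rad and angle between gouge_grip's own y axis and vertical between 1.047 and 1.396 rad and angle between gouge_grip's own z axis and vertical below 0.7 rad and linear speed of gouge below 0.02 m/s and angular speed of gouge below 0.2 rad/s); the robot touches nothing.
It also fails if it takes over 32 s, if anything falls off the work surface, if the arm or the gripper's body presses on something with over 40 N, if the wrist force passes 120 N, or if a joint passes its speed limit or range.

### The arm

A 6-joint arm with a two-finger parallel gripper is mounted at the origin on a cart in front of the work surface, level with it; the furniture and walls round the work are solid. World frame = base frame: x ahead of the robot, y to its left, z up, the work surface at z = 0. Lengths are in m, angles in rad, forces in N, time in s.
With the tool pointing down it reaches from about 0.35 to 0.95 m from the base axis. Payload 17.4 kg.
Tool frame: the origin (TCP) lies at the very end of the fingers, on their centre line; the grasp point (between the pads) lies r.grasp_offset behind it (r.grasp_offset is the distance from the TCP to the grasp point, in m); z points along the fingers, y is the direction in which the jaws open and shut (so a half turn about z gives the same grasp; the last joint's range is limited). The gripper opens to 93 mm and grips with 3 to 60 N. Pads are 15 mm wide; open, the fingers measure 128 mm over their backs; the gripper's body (75 mm by 188 mm) begins 65 mm behind the grasp point.
Start: joints at [1.107, 0.116, 1.442, -0, 1.584, -0.038], TCP at [0.279, 0.615, 0.219] pointing down, gripper open.
Joint ranges: [-2.83, 2.83], [-0.83, 2.19], [0.07, 2.5], [-1.14, 4.28], [0.01, 3], [-2.97, 2.97]. Speed limits (rad/s): [1.89, 1.89, 2.22, 3.14, 3.14, 3.14].

### API

Orientations are given as a 3x3 rotation matrix whose columns are the frame's x, y, z axes.
In Python, from plant import state, imaging, order, spotter, r gives the robot as it stands. The module is installed in compiled form; this text tells all that it offers.
- The arm moves only by the tool drive_tool, never from a script. Its argument "targets" is a list of rows, each a list of 5 numbers: the closure, from 0 (fully open) to 1 (shut), then the shift along the tool's x, y, z in cm, then the turn about the tool's z in rad. In form: [[claw, dx, dy, dz, yaw], ...]. A call has 1 to 5 rows; each row is the pose to reach, as a shift and turn from the pose commanded when the call began, along the tool's axes at that moment; what a row does not reach only later rows make up. A row lasts 1/8 s, in which the tool goes at most 62.5 mm and 10.7 degrees, less where a joint would pass 70% of its speed; a pose out of reach is approached as far as the arm can. A call with a gripper value outside its range is refused whole. The fingers move at their own pace and stop on an object; the grip force is fixed at half the most. Time passes only in rows, so rows that repeat a pose let the fingers close. It gives the time, the measured TCP pose, the force and the opening at its end, in the units of the state.
- state(): the state, without advancing time (a new reading comes with each control period).
- imaging.capture(name): name is "scene" or "top"; returns the picture (480x640x3 uint8, red, green, blue); there is no depth.
- imaging.camera_info(name): a dict with "K" (3x3 intrinsics, pixels), "pose" (4x4, takes a point from camera to world coordinates). Camera axes: x right, y down, z forward; pixel columns grow to the right and rows downward; lengths in m; the calibration is good to about 2 mm. A picture is of the moment at which its call begins. camera_info takes no time and is no camera call.
- order.close_job(): hands the job in, once; it reports no verdict.
Trained networks look in the newest picture that a camera, given by its name, has taken for a name from the list of things; names that differ only in an ending like _2 or _b are one class to them, and where a whole thing is asked for, a point or a joint stands for the part that bears it (a point fixed in the world has none). Each returns a list of dicts, best first, with "score" (0 to 1); they miss things now and then, are a little off and sometimes report something else, mostly with a low value. They report only what shows in the picture. A call takes as long as a camera call. They do not tell look-alikes from the thing itself.
- spotter.look_for(camera, thing): "bbox" ([centre column, centre row, width, height] in pixels, round what is visible of it).
- spotter.tip_of(camera, thing): "point" ([column, row] in pixels: a listed point, or the origin of a listed thing).
The state is a dict: "time": time; "joint_positions": joint angles; "dq": joint speeds; "joint_efforts": joint torques, N m; "eef_pos": TCP position; "ee_rot": TCP orientation; "contact_force": force on the tool from outside, world axes, zero at the start; "moment": the same for the moment, N m; "grip_width": finger opening in m.
Only numpy, scipy, OpenCV 4.12 (cv2) and the standard library are available. Lean on these libraries where they do the work, as an engineer would, in place of code of your own. Each camera call takes 0.05 s, during which the arm holds its last target.

## Working session

There is one attempt and no reset: what is moved stays moved. The work goes in short steps, Python scripts to look and compute and a tool call to move; the robot and the scene stay as the last step left them, time stands still between calls to the robot, and variables do not carry over. Pictures are saved under pics/ and viewed, and the job is handed in when it is done.

Besides the shell and the picture viewer there is one more tool, called after "Call:" by a JSON object that holds its "method" and its "body", one argument or row to a line. drive_tool: Moves the arm, as the interface text tells. Its arguments: {"type":"object","properties":{"targets":{"type":"array"}},"required":["targets"]}

```bash
mkdir -p pics
cat > h.py <<'E'
import numpy as np, cv2
from plant import state, imaging, order, spotter, r
def snap(cam,name):
    im=imaging.capture(cam); cv2.imwrite(f'pics/{name}.png',im[:,:,::-1]); return im
def ray(cam,uv):
    c=imaging.camera_info(cam);K=np.array(c['K']);P=np.array(c['pose'])
    d=P[:3,:3]@np.linalg.solve(K,[uv[0],uv[1],1]); return P[:3,3],d
def atz(cam,uv,z):
    o,d=ray(cam,uv); return o+d*(z-o[2])/d[2]
def proj(cam,p):
    c=imaging.camera_info(cam);K=np.array(c['K']);P=np.array(c['pose'])
    q=K@(P[:3,:3].T@(np.array(p)-P[:3,3])); return q[:2]/q[2]
E
python3 - <<'E'
from h import *
np.set_printoptions(precision=4,suppress=True)
for c in('scene','top'):
    snap(c,c+'0'); print(imaging.camera_info(c))
    for t in('gouge_grip','gouge_tip','rest_seat','rest'):
        print(c,t,[(np.round(x['point']),round(x['score'],2)) for x in spotter.tip_of(c,t)])
    print([(np.round(x['bbox']),round(x['score'],2)) for x in spotter.look_for(c,'gouge_grip')])
print(state(), r.grasp_offset)
E
```

```text
{'K': array([[573.1677,   0.    , 323.3804],
       [  0.    , 573.1677, 240.1777],
       [  0.    ,   0.    ,   1.    ]]), 'pose': array([[ 0.8772,  0.3587, -0.3192,  0.9758],
       [ 0.4798, -0.6791,  0.5555, -0.756 ],
       [-0.0175, -0.6404, -0.7678,  1.2044],
       [ 0.    ,  0.    ,  0.    ,  1.    ]])}
scene gouge_grip [(array([356., 208.]), 0.91), (array([371., 155.]), 0.63), (array([309., 288.]), 0.4), (array([290., 320.]), 0.16)]
scene gouge_tip [(array([337., 251.]), 0.95), (array([355., 177.]), 0.68)]
scene rest_seat [(array([309., 284.]), 0.84)]
scene rest [(array([288., 317.]), 0.72)]
[(array([350., 220.,  26.,  60.]), 0.74)]
{'K': array([[536.321 ,   0.    , 318.4302],
       [  0.    , 536.321 , 241.7441],
       [  0.    ,   0.    ,   1.    ]]), 'pose': array([[-0.0729, -0.9724,  0.2217,  0.24  ],
       [-0.9973,  0.0718, -0.0133,  0.0752],
       [-0.003 , -0.222 , -0.975 ,  1.2886],
       [ 0.    ,  0.    ,  0.    ,  1.    ]])}
top gouge_grip [(array([234., 260.]), 0.84), (array([149., 291.]), 0.66)]
top gouge_tip [(array([191., 282.]), 0.78), (array([309., 245.]), 0.66)]
top rest_seat [(array([379., 224.]), 0.93)]
top rest [(array([403., 239.]), 0.79)]
[(array([260., 256.,  89.,  32.]), 0.79), (array([162., 290.,  59.,   9.]), 0.58)]
{'time': 0.6, 'joint_positions': array([ 1.1072,  0.116 ,  1.4416,  0.    ,  1.584 , -0.0378]), 'dq': array([-0.0007, -0.0003, -0.0005,  0.0021,  0.0001,  0.0003]), 'joint_efforts': array([ -0.0014, -72.0692, -62.2546,   0.0779,   0.0184,  -0.0001]), 'eef_pos': array([0.2788, 0.6147, 0.2187]), 'ee_rot': array([[-0.9107,  0.4131,  0.    ],
       [ 0.4131,  0.9107,  0.    ],
       [ 0.    ,  0.    , -1.    ]]), 'contact_force': array([ 0.7076,  0.1287, -2.1002]), 'moment': array([ 0.0626, -0.0453, -0.0139]), 'grip_width': 0.09338060020771789} 0.0188
```

View pics/scene0.png

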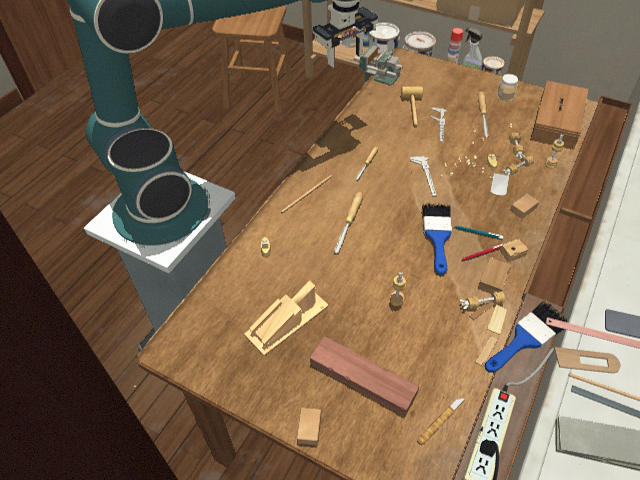

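View pics/top0.png

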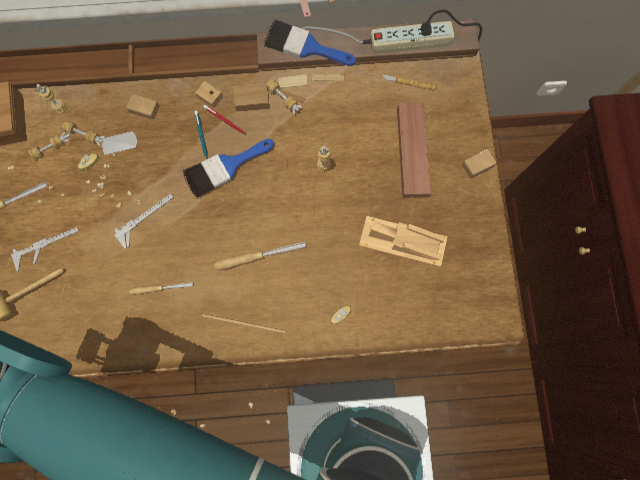

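Run:
```python
from h import *
np.set_printoptions(precision=4,suppress=True)
a=cv2.imread('pics/scene0.png')[110:400,230:450]; b=cv2.imread('pics/top0.png')[180:340,120:520]
cv2.imwrite('pics/cs.png',cv2.resize(a,None,fx=2,fy=2,interpolation=2)); cv2.imwrite('pics/ct.png',cv2.resize(b,None,fx=2,fy=2,interpolation=2))
for c,l in(('scene',[((356,208),.0125),((337,251),.0125),((309,284),.084),((288,317),0),((371,155),.0125)]),('top',[((234,260),.0125),((309,245),.0125),((379,224),.084),((403,239),0),((149,291),.0125)])):
    for uv,z in l: print(c,uv,atz(c,uv,z))
```

```text
scene (356, 208) [0.5052 0.2539 0.0125]
scene (337, 251) [0.5305 0.0904 0.0125]
scene (309, 284) [ 0.5452 -0.0813  0.084 ]
scene (288, 317) [ 0.5164 -0.1417 -0.    ]
scene (371, 155) [0.4461 0.4752 0.0125]
top (234, 260) [0.4999 0.2651 0.0125]
top (309, 245) [0.5237 0.0814 0.0125]
top (379, 224) [ 0.5456 -0.0844  0.084 ]
top (403, 239) [ 0.5245 -0.1508  0.    ]
top (149, 291) [0.4394 0.4709 0.0125]
```

View pics/cs.png

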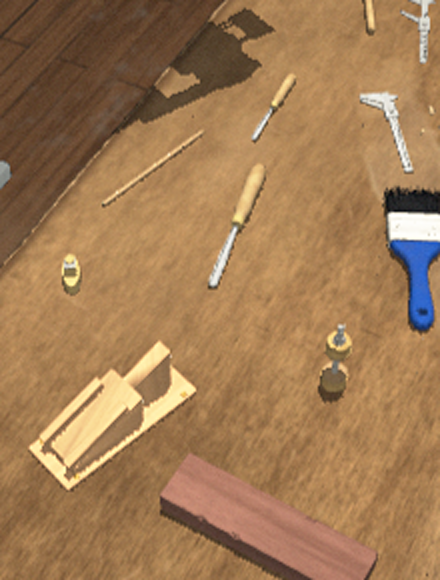

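View pics/ct.png

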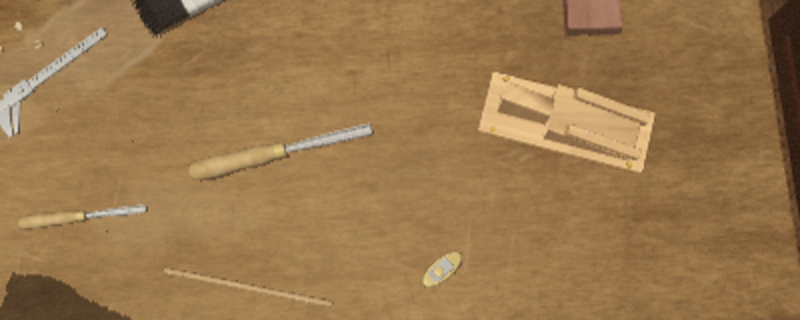

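Candidates, as pixels in scene / top:
- Large gouge at (350,220) / (260,256).
- Small gouge at (367,163) / (161,289).
- Knife at the back edge at (441,420) / (410,82).
- Another gouge-like tool at (484,115) in scene.

The first fits: it is in the front half and is the larger of the two. I'll fit models and confirm the fit in enlarged crops.

```bash
cat > ov.py <<'E'
from h import *
import sys
def Rz(a): return np.array([[np.cos(a),-np.sin(a),0],[np.sin(a),np.cos(a),0],[0,0,1]])
def gouge(g,a):
    L=[]
    for (y0,y1,w,z) in((-.052,.052,.024,0),(-.172,-.052,.012,0)):
        L.append([g+Rz(a)@np.array(p) for p in((-w/2,y0,z),(w/2,y0,z),(w/2,y1,z),(-w/2,y1,z))])
    return L
def rest(o,a,seat=None):
    L=[[o+Rz(a)@np.array([sx*.039,sy*.103,.008]) for sx,sy in((-1,-1),(1,-1),(1,1),(-1,1))]]
    if seat is not None:
        s,c=np.sin(np.radians(20)),np.cos(np.radians(20))
        base=seat+Rz(a)@np.array([0,.0125*s,-.0125*c])
        L.append([base+Rz(a)@np.array([x,c*t,s*t]) for x,t in((-.011,-.053),(.011,-.053),(.011,.012),(-.011,.012))])
    return L
def draw(src,cam,polys,box,f,out):
    im=cv2.imread(src)[box[1]:box[3],box[0]:box[2]]
    im=cv2.resize(im,None,fx=f,fy=f,interpolation=cv2.INTER_CUBIC)
    for P in polys:
        q=np.array([(proj(cam,p)-box[:2]+.5)*f for p in P]).astype(int)
        cv2.polylines(im,[q],True,(0,0,255),1)
    cv2.imwrite(out,im)
E
cat > e.py <<'E'
from ov import *
np.set_printoptions(precision=4,suppress=True)
# top px by eye
e,j,t=[atz('top',u,.0125) for u in((214.5,266),(263,254.5),(306,244))]
print(e,j,t,np.linalg.norm(e-j),np.linalg.norm(t-j))
g=(e+j)/2; d=e-t; a=np.arctan2(-d[0],d[1]); print(g,a)
o=np.array([.5205,-.1462,0]); seat=np.array([.5454,-.083,.084])
ar=np.arctan2(-(seat-o)[0],(seat-o)[1]); print(ar, np.linalg.norm((seat-o)[:2]))
c=[atz('top',u,.008) for u in((364.5,216.5),(447.5,235.5),(441.5,265.5),(360,244.5))]
print(np.array(c),np.mean(c,0),[np.linalg.norm(c[i]-c[i-1]) for i in range(4)])
d=c[0]-c[1]+c[3]-c[2]; ar2=np.arctan2(-d[0],d[1]);print(ar2)
o=np.mean(c,0)*[1,1,0]
P=gouge(g,a)+rest(o,ar2,seat)
draw('pics/top0.png','top',P,(200,200,460,280),3,'pics/o1.png')
draw('pics/scene0.png','scene',P,(240,185,370,355),4,'pics/o2.png')
E
cat ov.py >/dev/null; python3 e.py
```

```text
[0.4886 0.3127 0.0125] [0.5083 0.1944 0.0125] [0.5267 0.0885 0.0125] 0.11998428602605382 0.10747840275330398
[0.4985 0.2535 0.0125] 0.1682130580895025
-0.3753123286875033 0.06792827099227537
[[ 0.5867 -0.0606  0.008 ]
 [ 0.5235 -0.2592  0.008 ]
 [ 0.4503 -0.2353  0.008 ]
 [ 0.5168 -0.0431  0.008 ]] [ 0.5193 -0.1495  0.008 ] [np.float64(0.07204286036381748), np.float64(0.20839258925151055), np.float64(0.07698699408032189), np.float64(0.20333725305810266)]
-0.32020273056662246
```

View pics/o1.png

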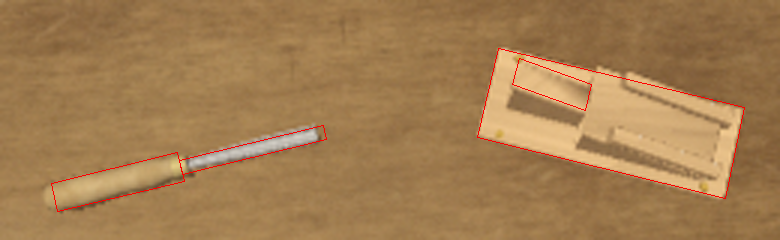

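View pics/o2.png

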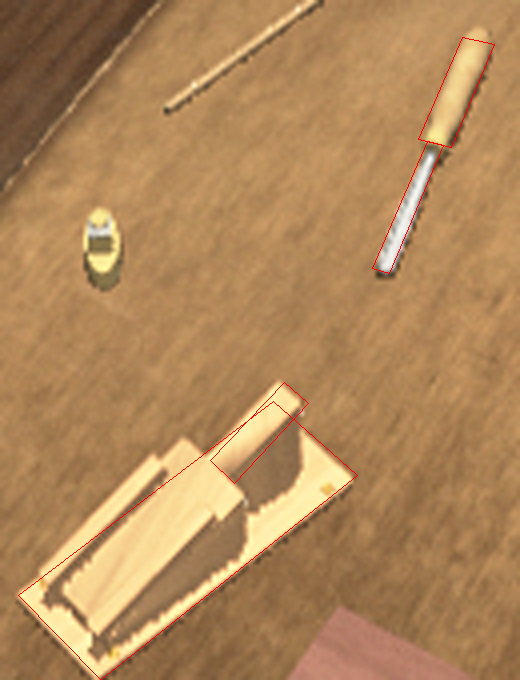

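```bash
cat > f.py <<'E'
from ov import *
from scipy.optimize import least_squares
np.set_printoptions(precision=4,suppress=True)
def T(p): return np.array(p)/3+[200,200]-.5
def S(p): return np.array(p)/4+[240,185]-.5
u=lambda a:np.array([-np.sin(a),np.cos(a),0])
# gouge centreline: ends and tip
def fg(x):
    g=np.array([x[0],x[1],.0125]);d=u(x[2]); r=[]
    for cam,end,tip in(('top',T((47,195)),T((320,134))),('scene',S((479,29)),S((384,274)))):
        r+=list(proj(cam,g+d*.052)-end)+list(proj(cam,g-d*.172+[0,0,.002])-tip)
    return r
R=least_squares(fg,[.498,.257,.168]);print('gouge',R.x,R.fun)
def fr(x):
    o=np.array([x[0],x[1],0]);a=x[2];r=[]
    C=lambda sx,sy:o+Rz(a)@np.array([sx*.039,sy*.103,.008])
    for (sx,sy),p in(((1,1),(498,48)),((1,-1),(744,108)),((-1,-1),(726,198)),((-1,1),(478,137))): r+=list(proj('top',C(sx,sy))-T(p))
    for (sx,sy),p in(((-1,-1),(18,597)),((1,-1),(100,680)),((1,1),(356,477))): r+=list(proj('scene',C(sx,sy))-S(p))
    return r
Q=least_squares(fr,[.519,-.149,-.32]);print('rest',Q.x,Q.fun)
# seat on board axis
def fs(x):
    s=np.array([x[0],x[1],.084])
    return np.r_[proj('top',s)-[379,224],proj('scene',s)-[309,284]]
W=least_squares(fs,[.545,-.083]).x; dd=W-Q.x[:2]; a=Q.x[2]
print('seat',W,'local',Rz(-a)[:2,:2]@dd)
g=np.array([*R.x[:2],.0125]); o=np.array([*Q.x[:2],0])
seat=o+Rz(a)@np.array([0,(Rz(-a)[:2,:2]@dd)[1],.084])
print(seat)
P=gouge(g,R.x[2])+rest(o,a,seat)
draw('pics/top0.png','top',P,(340,200,460,280),6,'pics/o3.png')
draw('pics/scene0.png','scene',P,(240,185,370,335),4,'pics/o4.png')
E
python3 f.py
```

```text
gouge [0.4987 0.2579 0.1661] [ 0.7702  0.8016 -0.1229 -0.5125  0.6524  2.1239  0.0264 -2.3917]
rest [ 0.5194 -0.1498 -0.3203] [ 0.3984  0.026   0.2196 -0.2214  0.0017  0.1385 -0.1413  0.1941  0.0298
 -0.262   0.0827  0.1017  0.2711 -0.2052]
seat [ 0.5456 -0.0832] local [0.0038 0.0714]
[ 0.5419 -0.082   0.084 ]
```

View pics/o3.png

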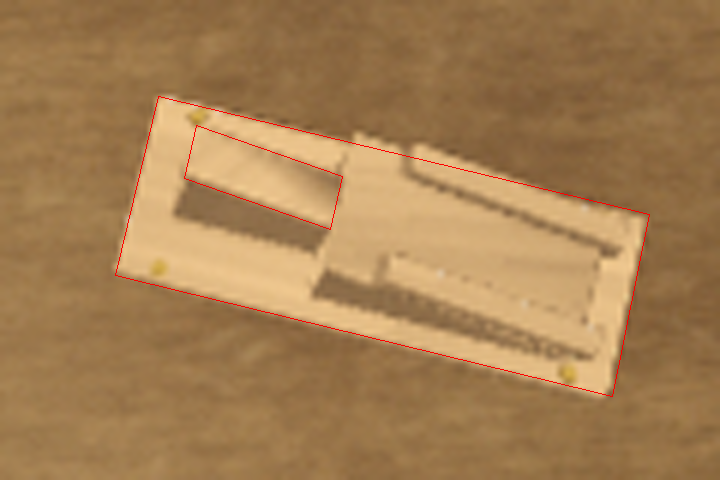

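View pics/o4.png

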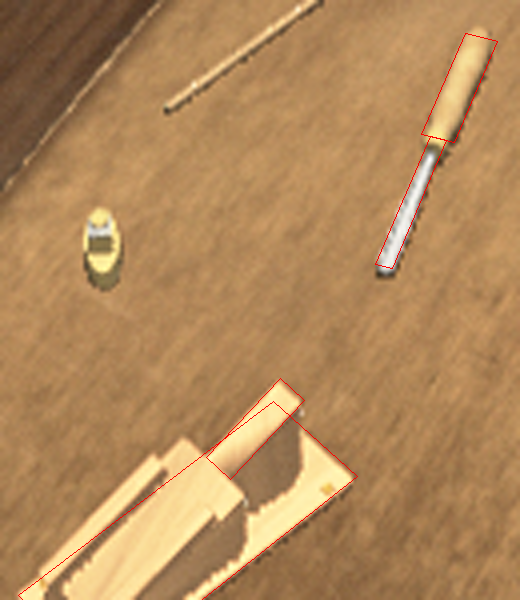

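The enlarged crop confirms it: the gouge's ends, 224 mm apart, fit the larger model, while the other is about half that size. The rest board and neck fit to about 1 mm. Next I move above the grip point, 20 mm ahead of the handle centre.

Call:
{"method": "drive_tool", "body": {
  "targets": [
    [0, -35.9, -25.1, 10, 0.979],
    [0, -35.9, -25.1, 10, 0.979],
    [0, -35.9, -25.1, 10, 0.979],
    [0, -35.9, -25.1, 10, 0.979],
    [0, -35.9, -25.1, 10, 0.979]
  ]
}}

```text
time: 1.23
eef_pos: [0.4348, 0.3509, 0.1489]
ee_rot: [[-0.2, 0.98, 0.001], [0.98, 0.2, 0.0], [0.0, 0.001, -1.0]]
contact_force: [0.8, 0.3, 0.3]
grip_width: 0.0926
```

Call:
{"method": "drive_tool", "body": {
  "targets": [
    [0, 0, 0, 0, 0],
    [0, 0, 0, 0, 0]
  ]
}}

```text
time: 1.48
eef_pos: [0.4341, 0.3529, 0.1495]
ee_rot: [[-0.207, 0.978, 0.0], [0.978, 0.207, 0.001], [0.0, 0.0, -1.0]]
contact_force: [-0.3, -0.2, 0.4]
grip_width: 0.0931
```

Call:
{"method": "drive_tool", "body": {
  "targets": [
    [0, -12.6, 4.3, 9, 0.043],
    [0, -12.6, 4.3, 9, 0.043],
    [0, -12.6, 4.3, 9, 0.043],
    [0, -12.6, 4.3, 9, 0.043],
    [0, -12.6, 4.3, 9, 0.043]
  ]
}}

```text
time: 2.1
eef_pos: [0.502, 0.2397, 0.06]
ee_rot: [[-0.166, 0.986, 0.001], [0.986, 0.166, 0.001], [0.0, 0.001, -1.0]]
contact_force: [-0.1, -0.1, 0.8]
grip_width: 0.0929
```

Run:
```python
from h import *
s=state();print(s['eef_pos'],s['ee_rot'],s['contact_force'])
im=snap('scene','s1')
c=im[120:300,290:430,::-1]; c=cv2.resize(c,None,fx=4,fy=3.3,interpolation=2); cv2.imwrite('pics/s1c.png',c)
```

```text
[0.5020417  0.23966666 0.05998221] [[-1.65563912e-01  9.86198789e-01  7.34094248e-04]
 [ 9.86198942e-01  1.65563478e-01  6.17874701e-04]
 [ 4.87808085e-04  8.26260723e-04 -9.99999540e-01]] [-0.09837605 -0.07636774  0.82963925]
```

View pics/s1c.png

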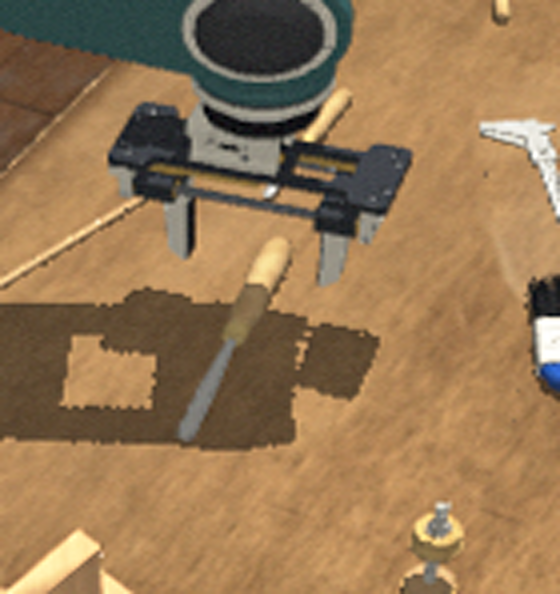

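The open fingers straddle the handle (crop about (180,240) and (330,270), handle between at (260,270)). Next I descend and close.

Call:
{"method": "drive_tool", "body": {
  "targets": [
    [0, 0, 0, 4, 0],
    [0, 0, 0, 5.6, 0],
    [0, 0, 0, 5.6, 0],
    [1, 0, 0, 5.6, 0],
    [1, 0, 0, 5.6, 0]
  ]
}}

```text
time: 2.78
eef_pos: [0.5027, 0.2385, 0.0044]
ee_rot: [[-0.164, 0.986, 0.002], [0.986, 0.164, 0.001], [0.0, 0.002, -1.0]]
contact_force: [-0.6, 0.8, 0.3]
grip_width: 0.0776
```

Call:
{"method": "drive_tool", "body": {
  "targets": [
    [1, 0, 0, 0, 0],
    [1, 0, 0, 0, 0],
    [1, 0, 0, 0, 0],
    [1, 0, 0, 0, 0]
  ]
}}

```text
time: 3.28
eef_pos: [0.5021, 0.2381, 0.0031]
ee_rot: [[-0.164, 0.987, -0.0], [0.987, 0.164, -0.0], [-0.0, -0.0, -1.0]]
contact_force: [-0.8, 0.3, 0.5]
grip_width: 0.0369
```

Call:
{"method": "drive_tool", "body": {
  "targets": [
    [1, 0, 0, 0, 0],
    [1, 0, 0, 0, 0],
    [1, 0, 0, 0, 0]
  ]
}}

```text
time: 3.65
eef_pos: [0.5021, 0.2381, 0.0031]
ee_rot: [[-0.164, 0.987, -0.0], [0.987, 0.164, -0.0], [-0.0, -0.0, -1.0]]
contact_force: [-1.7, 0.2, 0.1]
grip_width: 0.0232
```

Call:
{"method": "drive_tool", "body": {
  "targets": [
    [1, 0, 0, -5, 0],
    [1, 0, 0, -10, 0],
    [1, 0, 0, -16, 0],
    [1, -5, -0.3, -16, 0.1],
    [1, -10, -0.6, -16, 0.2]
  ]
}}

```text
time: 4.28
eef_pos: [0.5127, 0.1377, 0.1637]
ee_rot: [[0.037, 0.999, 0.001], [0.999, -0.037, 0.0], [0.0, 0.001, -1.0]]
contact_force: [0.5, 0.6, -2.1]
grip_width: 0.0238
```

Call:
{"method": "drive_tool", "body": {
  "targets": [
    [1, 0, 0, 0, 0],
    [1, 0, 0, 0, 0]
  ]
}}

```text
time: 4.53
eef_pos: [0.5126, 0.1387, 0.163]
ee_rot: [[0.035, 0.999, -0.0], [0.999, -0.035, 0.0], [0.0, -0.0, -1.0]]
contact_force: [0.1, -0.3, -1.7]
grip_width: 0.0235
```

Run:
```python
from h import *
im=snap('scene','s2')
c=im[80:330,230:430,::-1]; c=cv2.resize(c,None,fx=3,fy=2.4,interpolation=2); cv2.imwrite('pics/s2c.png',c)
```

```text
(no output)
```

View pics/s2c.png

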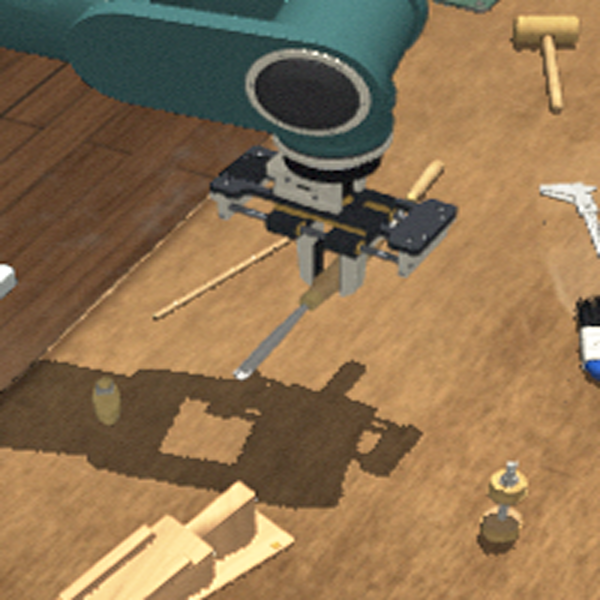

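Call:
{"method": "drive_tool", "body": {
  "targets": [
    [1, -6, 0.8, 0, 0.07],
    [1, -12, 1.6, 0, 0.14],
    [1, -18, 2.5, 0, 0.21],
    [1, -23.5, 3.3, 2, 0.285],
    [1, -23.5, 3.3, 6, 0.285]
  ]
}}

```text
time: 5.2
eef_pos: [0.5384, -0.0999, 0.1035]
ee_rot: [[0.318, 0.948, 0.003], [0.948, -0.318, -0.001], [-0.0, 0.003, -1.0]]
contact_force: [0.4, 0.3, -1.4]
grip_width: 0.0233
```

Call:
{"method": "drive_tool", "body": {
  "targets": [
    [1, 0, 0, 0, 0],
    [1, 0, 0, 0, 0]
  ]
}}

```text
time: 5.45
eef_pos: [0.5379, -0.0965, 0.1045]
ee_rot: [[0.313, 0.95, 0.001], [0.95, -0.313, -0.0], [0.0, 0.001, -1.0]]
contact_force: [0.4, -0.2, -0.7]
grip_width: 0.0234
```

Run:
```python
from h import *
im=snap('scene','s3')
c=im[200:360,220:380,::-1]; c=cv2.resize(c,None,fx=3.7,fy=3.7,interpolation=2); cv2.imwrite('pics/s3c.png',c)
im=snap('top','t3')
c=im[180:300,320:460,::-1]; c=cv2.resize(c,None,fx=4.5,fy=4.5,interpolation=2); cv2.imwrite('pics/t3c.png',c)
```

```text
(no output)
```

View pics/s3c.png

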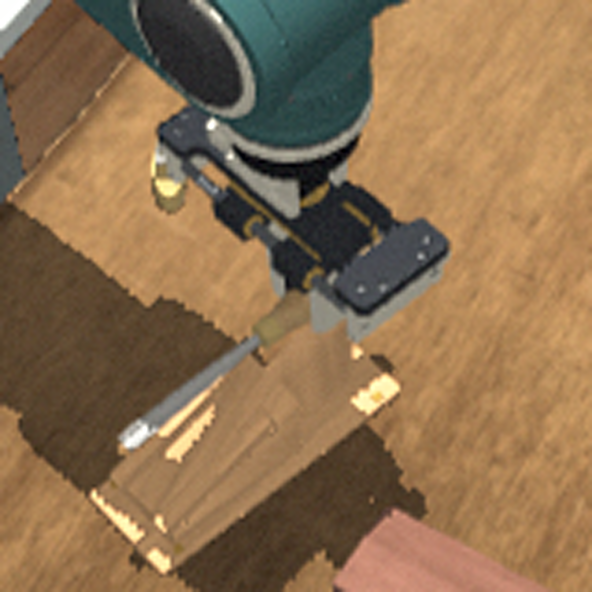

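View pics/t3c.png

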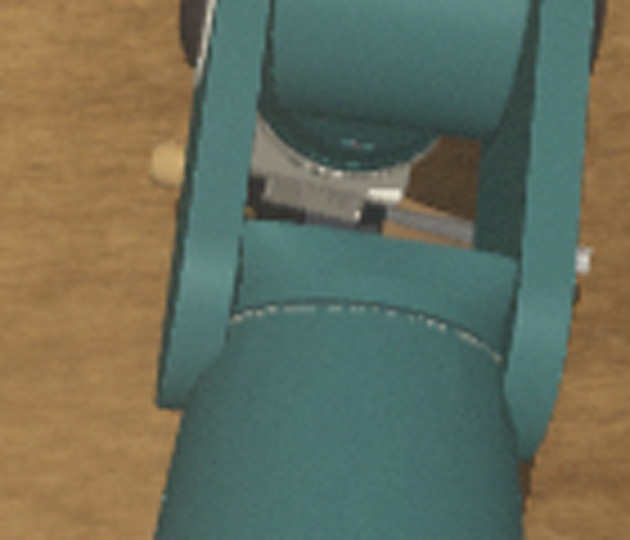

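Run:
```python
from h import *
print(proj('scene',[.4904,-.2409,.118]),'seen 255,318'); print(proj('top',[.5605,-.0281,.114]),'seen end ~354,216'); print(proj('top',[.4904,-.2409,.118]),'seen ~450.5,238')
```

```text
[251.62341498 317.42127513] seen 255,318
[355.06963515 216.09143768] seen end ~354,216
[452.62352778 238.9595141 ] seen ~450.5,238
```

Call:
{"method": "drive_tool", "body": {
  "targets": [
    [1, 0, 0, 1, 0],
    [1, 0, 0, 2, 0],
    [1, 0, 0, 2.3, 0],
    [1, 0, 0, 2.6, 0],
    [1, 0, 0, 2.6, 0]
  ]
}}

```text
time: 6.18
eef_pos: [0.537, -0.0977, 0.0776]
ee_rot: [[0.315, 0.949, -0.001], [0.949, -0.315, -0.0], [-0.0, -0.0, -1.0]]
contact_force: [-5.2, -0.5, 6.2]
grip_width: 0.0234
```

Call:
{"method": "drive_tool", "body": {
  "targets": [
    [1, 0, 0, 0.15, 0],
    [1, 0, 0, 0.3, 0],
    [1, 0, 0, 0.3, 0]
  ]
}}

```text
time: 6.55
eef_pos: [0.537, -0.098, 0.075]
ee_rot: [[0.315, 0.949, -0.001], [0.949, -0.315, -0.001], [-0.001, -0.0, -1.0]]
contact_force: [-8.6, -3.0, 10.4]
grip_width: 0.0234
```

Run:
```python
from h import *
print(state()['moment'])
im=snap('scene','s4')
c=im[220:340,235:355,::-1]; c=cv2.resize(c,None,fx=5,fy=5,interpolation=2); cv2.imwrite('pics/s4c.png',c)
```

```text
[-0.31000245  1.59715953  0.17933434]
```

View pics/s4c.png

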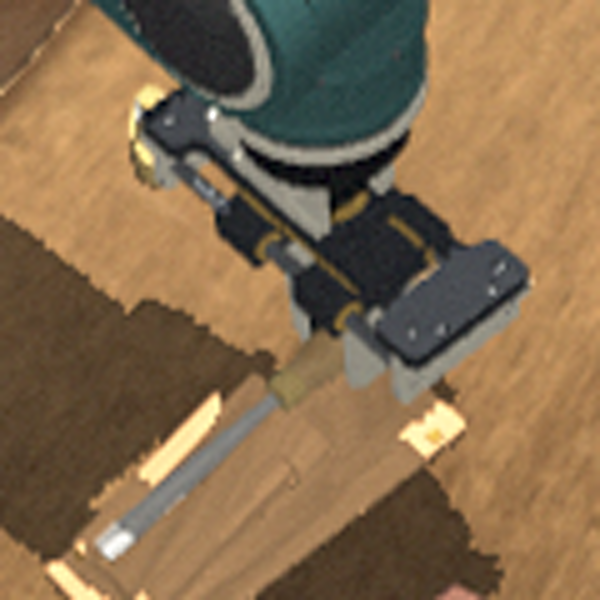

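Call:
{"method": "drive_tool", "body": {
  "targets": [
    [1, 0, 0, -0.5, 0],
    [1, 0, 0, -1, 0],
    [1, 0, 0, -1, 0]
  ]
}}

```text
time: 6.98
eef_pos: [0.5375, -0.0975, 0.0845]
ee_rot: [[0.315, 0.949, 0.001], [0.949, -0.315, -0.0], [0.0, 0.001, -1.0]]
contact_force: [-0.4, 0.3, -1.0]
grip_width: 0.0234
```

Run:
```python
from h import *
s=state();print(s['moment'],s['contact_force'],s['eef_pos'])
im=snap('scene','s5')
c=im[220:340,235:355,::-1]; c=cv2.resize(c,None,fx=5,fy=5,interpolation=2); cv2.imwrite('pics/s5c.png',c)
```

```text
[-0.06615741  0.10001388  0.03966583] [-0.35033386  0.28013687 -0.95877211] [ 0.53749061 -0.09749304  0.08454212]
```

View pics/s5c.png

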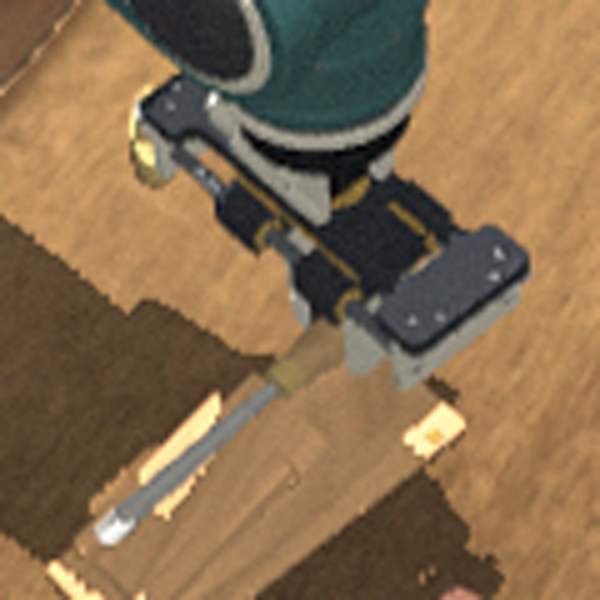

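Run:
```python
from h import *
p=np.array([.5375,-.0975]);u=np.array([.315,.949]);v=np.array([.949,-.315])
for off in(0,.003):
  for lat in (0,.005):
    for t in(0,5,10):
        t=np.radians(t);L=.152-off
        q=p-u*L*np.cos(t)+v*lat; print(off,lat,np.degrees(t),proj('scene',[*q,.0845+.0095-L*np.sin(t)]))
print('seen 257.4,326 (tip top center)')
# junction (handle/blade): L=.032
for off in(0,.003):
  for t in (0,10):
    t=np.radians(t);L=.032-off;q=p-u*L*np.cos(t);print(off,proj('scene',[*q,.094-L*np.sin(t)]))
print('seen ferrule', 280/5+235,380/5+220)
```

```text
0 0 0.0 [252.33565977 323.27643508]
0 0 5.0 [253.19110764 326.20693467]
0 0 10.0 [254.42169022 328.76778635]
0 0.005 0.0 [253.71652281 324.66076935]
0 0.005 5.0 [254.56248689 327.58556698]
0 0.005 10.0 [255.78398939 330.13970081]
0.003 0 0.0 [253.3776434  322.48844957]
0.003 0 5.0 [254.20736194 325.36491259]
0.003 0 10.0 [255.40466442 327.88037599]
0.003 0.005 0.0 [254.75906533 323.86995588]
0.003 0.005 5.0 [255.57947432 326.74086323]
0.003 0.005 10.0 [256.76785948 329.24977675]
seen 257.4,326 (tip top center)
0 [292.46771907 292.92712794]
0 [292.76258923 294.15435412]
0.003 [293.43190161 292.19797841]
0.003 [293.69606146 293.3116332 ]
seen ferrule 291.0 296.0
```

The lateral push (-7 N along the jaw axis) is unexpected. It disappears on lifting, so it came from the contact with the neck. The spotter also places the seat about 4 mm toward +x, so I shift 2.5 mm that way and try again.

Call:
{"method": "drive_tool", "body": {
  "targets": [
    [1, 0, 0.25, 0, 0],
    [1, 0, 0.25, 0.5, 0],
    [1, 0, 0.25, 0.8, 0],
    [1, 0, 0.25, 1.0, 0],
    [1, 0, 0.25, 1.0, 0]
  ]
}}

```text
time: 7.65
eef_pos: [0.5395, -0.0984, 0.0746]
ee_rot: [[0.315, 0.949, -0.0], [0.949, -0.315, -0.0], [-0.0, -0.0, -1.0]]
contact_force: [-4.3, 0.2, 7.4]
grip_width: 0.0234
```

Call:
{"method": "drive_tool", "body": {
  "targets": [
    [1, 0, 0.1, 0.2, 0],
    [1, 0, 0.1, 0.4, 0],
    [1, 0, 0.1, 0.4, 0]
  ]
}}

```text
time: 8.02
eef_pos: [0.5402, -0.0989, 0.0707]
ee_rot: [[0.315, 0.949, -0.001], [0.949, -0.315, -0.001], [-0.001, -0.001, -1.0]]
contact_force: [-7.8, -2.7, 9.1]
grip_width: 0.0234
```

Run:
```python
from h import *
s=state();print(s['moment'],s['contact_force'],s['eef_pos'])
im=snap('scene','s6')
c=im[230:340,235:345,::-1]; c=cv2.resize(c,None,fx=5.4,fy=5.4,interpolation=2); cv2.imwrite('pics/s6c.png',c)
```

```text
[-0.24214298  1.48833348  0.20873097] [-7.81509083 -2.67269995  9.1374747 ] [ 0.54021286 -0.09891938  0.07065424]
```

View pics/s6c.png

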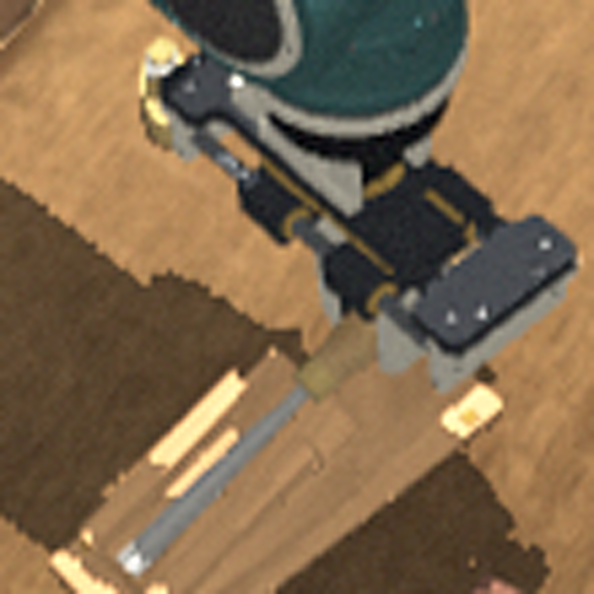

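The blade is tilting down centrally over the trough (tip at crop (133,558), between the cheeks). Forces are moderate, so I continue.

Call:
{"method": "drive_tool", "body": {
  "targets": [
    [1, 0, 0, 0.2, 0],
    [1, 0, 0, 0.4, 0],
    [1, 0, 0, 0.4, 0]
  ]
}}

```text
time: 8.45
eef_pos: [0.5406, -0.0989, 0.0679]
ee_rot: [[0.315, 0.949, 0.0], [0.949, -0.315, -0.001], [-0.001, 0.0, -1.0]]
contact_force: [-11.7, -1.7, 19.8]
grip_width: 0.0234
```

Run:
```python
from h import *
im=snap('scene','s7')
c=im[230:340,235:345,::-1]; c=cv2.resize(c,None,fx=5.4,fy=5.4,interpolation=2); cv2.imwrite('pics/s7c.png',c)
seat=np.array([.542,-.082,.084]);u=np.array([.3148,.9491,0]);c,s=np.cos(np.radians(20)),np.sin(np.radians(20))
d=np.array([*(u[:2]*c),s])
for L in(-.172,-.052): print(proj('scene',seat+d*L), (proj('scene',seat+d*L)-[235,230]+.5)*5.4)
```

```text
[257.64192987 336.95565093] [124.96642128 580.260515  ]
[292.75575406 299.59533337] [314.58107195 378.51480021]
```

View pics/s7c.png

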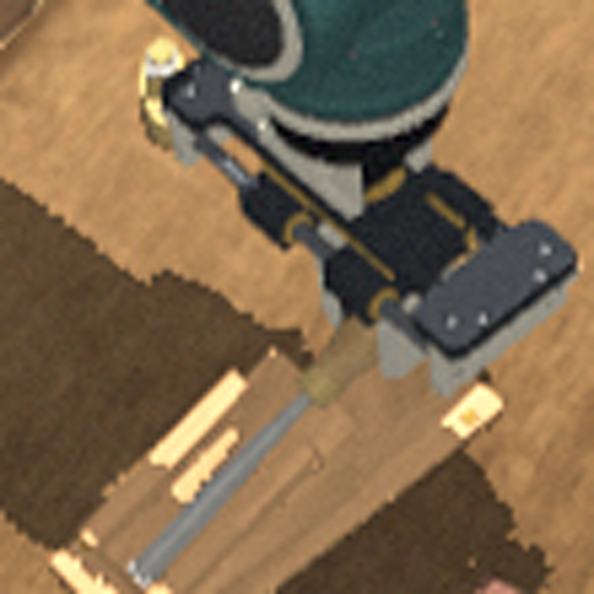

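Call:
{"method": "drive_tool", "body": {
  "targets": [
    [1, -0.2, -0.15, 0, 0],
    [1, -0.4, -0.15, 0.05, 0],
    [1, -0.4, -0.15, 0.05, 0]
  ]
}}

```text
time: 8.88
eef_pos: [0.5387, -0.1019, 0.0669]
ee_rot: [[0.315, 0.949, 0.003], [0.949, -0.315, 0.0], [0.001, 0.002, -1.0]]
contact_force: [0.9, 1.0, 10.4]
grip_width: 0.0234
```

Call:
{"method": "drive_tool", "body": {
  "targets": [
    [1, -0.2, 0, 0.05, 0],
    [1, -0.3, 0, 0.1, 0],
    [1, -0.3, 0, 0.1, 0]
  ]
}}

```text
time: 9.25
eef_pos: [0.538, -0.1042, 0.0661]
ee_rot: [[0.315, 0.949, 0.003], [0.949, -0.315, 0.001], [0.002, 0.002, -1.0]]
contact_force: [0.3, 6.7, 13.1]
grip_width: 0.0236
```

Run:
```python
from h import *
im=snap('scene','s8')
c=im[230:340,235:345,::-1]; c=cv2.resize(c,None,fx=5.4,fy=5.4,interpolation=2); cv2.imwrite('pics/s8c.png',c)
```

```text
(no output)
```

View pics/s8c.png

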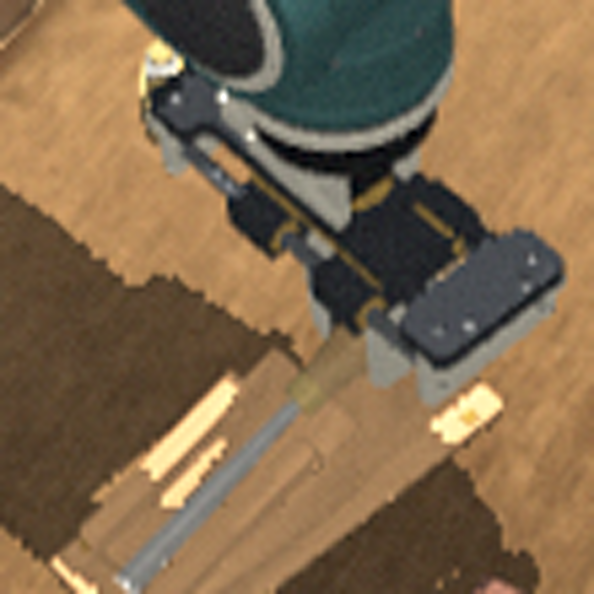

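The tip is now at crop (125,580), exactly where predicted for a seated gouge, and the +y reaction shows the front end against the step. Next I relieve the pressure and open.

Call:
{"method": "drive_tool", "body": {
  "targets": [
    [1, 0.15, 0, -0.05, 0],
    [1, 0.15, 0, -0.05, 0],
    [0, 0.15, 0, -0.05, 0],
    [0, 0.15, 0, -0.05, 0],
    [0, 0.15, 0, -0.05, 0]
  ]
}}

```text
time: 9.93
eef_pos: [0.5372, -0.1033, 0.0648]
ee_rot: [[0.315, 0.949, -0.001], [0.949, -0.315, 0.0], [-0.0, -0.001, -1.0]]
contact_force: [-0.2, 0.3, -0.8]
grip_width: 0.0486
```

Call:
{"method": "drive_tool", "body": {
  "targets": [
    [0, 0, 0, 0, 0],
    [0, 0, 0, 0, 0],
    [0, 0, 0, 0, 0],
    [0, 0, 0, 0, 0]
  ]
}}

```text
time: 10.42
eef_pos: [0.5374, -0.1033, 0.0651]
ee_rot: [[0.315, 0.949, -0.0], [0.949, -0.315, -0.0], [-0.0, -0.0, -1.0]]
contact_force: [0.0, 0.0, -0.6]
grip_width: 0.0886
```

Run:
```python
from h import *
im=snap('scene','s9')
c=im[230:340,235:345,::-1]; c=cv2.resize(c,None,fx=5.4,fy=5.4,interpolation=2); cv2.imwrite('pics/s9c.png',c)
```

```text
(no output)
```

View pics/s9c.png

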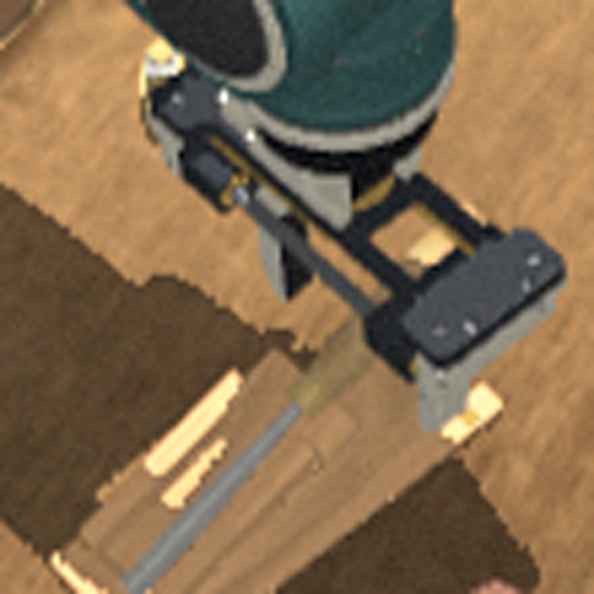

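The gouge stayed in place (tip about (130,582), handle on the neck). I lift straight up, then clear the view.

Call:
{"method": "drive_tool", "body": {
  "targets": [
    [0, 0, 0, -3, 0],
    [0, 0, 0, -8, 0],
    [0, 0, 0, -14, 0],
    [0, 0, 0, -18, 0],
    [0, 6, 0, -20, 0]
  ]
}}

```text
time: 11.1
eef_pos: [0.5563, -0.0487, 0.2679]
ee_rot: [[0.319, 0.948, 0.003], [0.948, -0.319, -0.001], [0.0, 0.003, -1.0]]
contact_force: [1.1, 0.4, 0.2]
grip_width: 0.0926
```

Call:
{"method": "drive_tool", "body": {
  "targets": [
    [0, 6, 0, 0, 0],
    [0, 12, 0, 0, 0],
    [0, 18, 0, 0, 0],
    [0, 24, 0, 0, 0],
    [0, 24, 0, 0, 0]
  ]
}}

```text
time: 11.72
eef_pos: [0.632, 0.1841, 0.2637]
ee_rot: [[0.312, 0.95, -0.002], [0.95, -0.312, 0.0], [-0.0, -0.001, -1.0]]
contact_force: [-0.4, -0.8, -0.7]
grip_width: 0.0931
```

```bash
cat > g.py <<'E'
from ov import *
seat=np.array([.542,-.082,.084]);a=-.3203
s,c=np.sin(np.radians(20)),np.cos(np.radians(20))
R=Rz(a)@np.array([[1,0,0],[0,c,-s],[0,s,c]])
L=[]
for y0,y1,w in((-.052,.052,.024),(-.172,-.052,.012)):
    L.append([seat+R@np.array(p) for p in((-w/2,y0,0),(w/2,y0,0),(w/2,y1,0),(-w/2,y1,0))])
for cam,b in(('scene',(240,240,360,340)),('top',(340,190,460,280))):
    snap(cam,cam+'9'); draw(f'pics/{cam}9.png',cam,L,b,6,f'pics/{cam}9o.png')
    print([(np.round(x['point'],1),round(x['score'],2)) for x in spotter.tip_of(cam,'gouge_grip')],proj(cam,seat))
    print([(np.round(x['point'],1),round(x['score'],2)) for x in spotter.tip_of(cam,'gouge_tip')],proj(cam,seat-.172*R[:,1]))
E
python3 g.py
```

```text
[(array([311.1, 284.7]), 0.57), (array([369.2, 152.6]), 0.46)] [307.70792971 283.68655548]
[(array([256.6, 338.8]), 0.92), (array([355. , 178.4]), 0.69)] [257.63743804 336.95637308]
[(array([379.2, 224. ]), 0.95), (array([146.8, 291.8]), 0.65)] [378.11256678 225.58807893]
[(array([189. , 279.3]), 0.69), (array([441.4, 246.1]), 0.61)] [441.03145491 247.58892891]
```

View pics/scene9o.png

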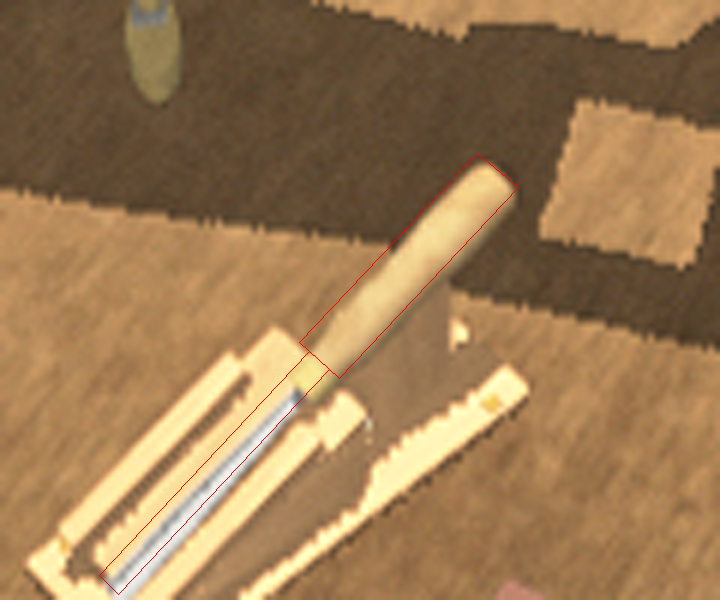

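View pics/top9o.png

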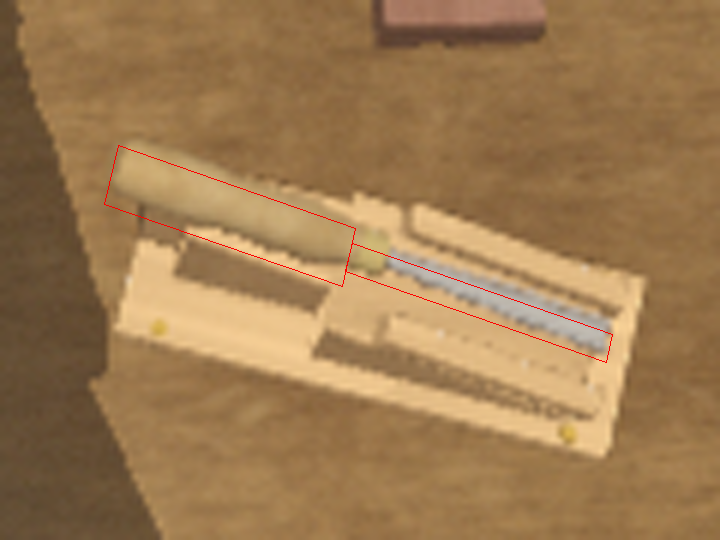

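Both views show the gouge lying on the rest: blade in the trough, ferrule at the step, handle end overhanging, and within about 4 mm of the modelled seat. The arm is clear, so I hand in.

Run:
```python
from h import *
a=cv2.imread('pics/scene9.png'); im=snap('scene','s10')[:,:,::-1]
print(np.abs(a.astype(int)-im)[240:340,240:330].mean(), state()['dq'].round(3))
print(order.close_job())
```

```text
3.192222222222222 [ 0.003  0.003 -0.003  0.    -0.001 -0.   ]
the job is handed in; nothing more can be done
None
```

The larger gouge is parked on the sloping rest and the job is handed in at about 12 s. The hand-in gives no verdict, so success is not confirmed.

**What I did:** I took the gouge from above, about 20 mm ahead of the handle centre. I pressed it onto the neck so it tilted in the grip until it lay on the slope. Then I slid it down until the front end met the step, let go and moved the arm clear.

**Last checks:**
- **Position:** both cameras show the blade in the trough, the handle on the neck and the handle end overhanging. The handle and tip lie within about 4 mm of the modelled parked pose, or about 5 mm going by the spotter. I did not measure the tilt separately.
- **At rest:** two scene pictures taken in succession differed by about 3 grey levels on average over the rest. I put that down to camera noise, but I had no baseline to compare it with. The arm was well clear and nearly still.

**What disagreed:**
- **Sideways force:** while pressing, the wrist showed an unexplained sideways force of up to about 12 N. It vanished after I shifted the tool slightly; the largest vertical force I saw was about 20 N.
- **Seat position:** the spotter placed the seat about 4 mm to one side of my fit to the board. The gouge ended up a few mm to that side.

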